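# Take a freshly primed heel out of the extraction booth with tongs

## Robot

A 6-joint arm with a two-finger parallel gripper is mounted at the origin on the work surface. World frame = base frame: x ahead of the robot, y to its left, z up, the work surface at z = 0. Lengths are in mm, angles in rad, forces in N, time in s.
With the tool pointing down it reaches from about 275 to 750 mm from the base axis. Payload 10.2 kg.
Tool frame: the origin (TCP) lies midway between the tips of the shut fingers; the grasp point (between the pads) lies 19 mm behind it; z points along the fingers, x is the direction in which the jaws open and shut, and the axes are right-handed (so a half turn about z gives the same grasp; the last joint's range is limited). The gripper opens to 85 mm and grips with 20 to 120 N. Pads are 22 mm wide; open, the fingers measure 114 mm over their backs; the gripper's body (76 mm by 85 mm) begins 54 mm behind the grasp point. The pads swing forward as they close: fully open they stand 13 mm farther back than shut.
Start: joints at [0.948, 0.313, 1.498, -0, 1.331, -0.223], TCP at [204.361, 483.599, 231.294] pointing down, gripper open.
Joint ranges: [-2.94, 2.94], [-0.97, 2.17], [0.19, 2.56], [-1.23, 4.37], [0.02, 3.11], [-2.88, 2.88]. Speed limits (rad/s): [2.39, 2.39, 3.01, 3.14, 3.14, 3.14].

## Interface

Orientations are given as [roll, pitch, yaw] about the fixed x, y, z axes, in that order (R = Rz(yaw) Ry(pitch) Rx(roll)).
In Python, from station import robot gives the robot as it stands.
- The arm moves only by the shell command python3 -m jog 'ROWS'. ROWS is JSON, a list that holds one entry, the list of rows, each a list of 7 numbers: the finger opening in cm, from 0 to 8.54, then the shift along the tool's x, y, z in cm, then the turn, a rotation vector about the tool's x, y, z in rad. A call has exactly 10 rows; each row is the pose to reach, as a shift and turn from the pose measured when the call began, along the tool's axes at that moment; what a row does not reach only later rows make up. A row lasts 1/12 s, in which the tool goes at most 41.7 mm and 7.16 degrees, less where a joint would pass 70% of its speed; a pose out of reach is approached as far as the arm can. A call with a gripper value outside its range is refused whole. The fingers move at their own pace and stop on an object; the grip force is fixed at half the most. Time passes only in rows, so rows that repeat a pose let the fingers close, or fill a call up. It gives the time, the measured TCP pose, the force and the opening at its end, in the units of the state.
- robot.get_obs(): the state, without advancing time (a new reading comes with each control period).
- robot.capture(name): name is "side" or "top"; returns (picture, depth): 420x560x3 uint8, blue, green, red; 420x560 float32, mm along the optical axis (not along the pixel's ray), 0 where there is no reading.
- robot.camera_params(name): a dict with "intrinsics" (3x3 intrinsics, pixels), "cam_to_world" (4x4, takes a point from camera to world coordinates). Camera axes: x right, y down, z forward; pixel columns grow to the right and rows downward; lengths in mm; the calibration is good to about 2 mm. A picture is of the moment at which its call begins. camera_params takes no time and is no camera call.
- robot.sign_off(): hands the job in, once; it reports no verdict.
Trained networks look in the newest picture that a camera, given by its name, has taken for a name from the list of things; names that differ only in an ending like _2 or _b are one class to them, and where a whole thing is asked for, a point or a joint stands for the part that bears it (a point fixed in the world has none). Each returns a list of dicts, best first, with "confidence" (0 to 1); they miss things now and then, are a little off and sometimes report something else, mostly with a low value. They report only what shows in the picture. A call takes as long as a camera call.
- robot.cut_out(camera, name): "mask" (420x560 bool, what is visible of it) and "pixel" ([column, row] in pixels, amid what is visible of it).
- robot.spot_point(camera, name): "pixel" ([column, row] in pixels: a listed point, or the origin of a listed thing).
The state is a dict: "clock": time; "qpos": joint angles; "qvel": joint speeds; "effort": joint torques, N m; "position": TCP position; "tcp_rot": TCP orientation; "contact_force": force on the tool from outside, world axes, zero at the start; "wrist_torque": the same for the moment, N m; "gripper_width": opening from 0.0 (shut) to 1.0 (fully open).
Only numpy, scipy, OpenCV 4.12 (cv2) and the standard library are available. Lean on these libraries where they do the work, as an engineer would, in place of code of your own. Each camera call takes 0.05 s, during which the arm holds its last target.

## Task

The primed heels are drying in the extraction booth and are still tacky, so touch them only with the tongs. Raise the booth's sash fully, pick up the spring tongs from the bench, take hold of the tall block heel with their jaws and bring it out through the front of the booth. Finish still holding it in the tongs: upright, wholly outside in front of the booth and about 10 cm above the bench, with the sash left up and the other things undisturbed.

Things in the scene. Friction and masses are not known exactly. Their poses are not given: they have to be found in the camera images.
- booth: Clear acrylic bench-top extraction booth, aluminium frame, 270 deep, 420 wide, 400 high, fixed on the bench; closed all round and on top but for the front opening behind the sash. Origin: at bench level, middle of the sash's front face; x points level into the booth, y left along the front, z up. Steel tray floor with a dark mat: top 20 above the bench, front edge 10 before the sash's face.
- booth_opening (a point): Middle of the upper edge of the booth's front opening, at the sash's front face, 205 above the bench. The opening is 380 wide between two upright posts and reaches down to the tray floor. Above it a clear fixed panel closes the front. Axes as the booth's.
- sash (a joint): Height by which the vertically sliding sash is raised (m): 0 closed (lower edge 22 above the bench), 0.18 fully up at its stop. Counterbalanced: about 4 N moves it, and it stays where it is left. Clear pane 374 wide, 200 high, 10 thick, with an aluminium bottom rail.
- sash_handle (a point): Middle of the sash's handle: a level round steel bar 12 thick, 140 long along the booth's y, held by a leg at each end with its axis 50 in front of the sash's face (44 clear behind it). 55 above the bench when the sash is closed, 235 when fully up. Axes as the booth's. The pane rises 160 above the bar, so a hand reaches it slanting down from the front.
- tongs: Stainless spring tongs, 335 long, 0.13 kg, lying on their side: two arms spread level, each 26 high. Origin: on the centre line in the middle of the grip zone, at the underside; x to the jaws, y left, z up. At rest (open) 47 wide over the arms at the origin, each arm splayed 0.077 rad; the spring pushes each arm out with about 8 N there. Squeezed to 28 wide there, the outer faces are parallel.
- tongs_jaws (a point): Point between the jaws, 160 ahead of the tongs' origin on the centre line, 14 above their underside: put the middle of the thing to be held here. Flat steel jaw plates, 34 long (142 to 176 ahead of the origin, rounded lips to 183), 28 high. 80 clear between them at rest; each mm of squeeze at the origin closes them 2.3 mm: 36 clear when squeezed to 28 wide. Axes as the tongs'.
- tongs_pivot (a point): Pivot of the tongs' two arms, 120 behind the tongs' origin on the centre line, 13 above their underside. A wire hanging loop reaches 36 behind it. Axes as the tongs'.
- tall_heel: The heel to take: tall block heel, white plastic on a black rubber top piece, standing on the booth's tray, 0.05 to 0.08 kg. 55 high, 36 wide (y), 40 deep (x); D-shaped in plan, its sides +y and -y flat and parallel from x = -20 to 2, half-round back towards +x. Origin: middle of its underside, z up. About 50 behind the sash's face, 75 left or right of the booth's middle.
- low_heel: The other heel in the booth, to be left alone: same material and outline, but low and broad, 24 high, 54 wide, 56 deep. Origin: middle of its underside. It stands some 150 beside the tall one.
- primer_tin: Closed primer tin on the bench to the left, before the booth's left corner, 72 in diameter, 85 high, to be left alone. Origin: middle of its underside.
- tack_jar: Closed amber glass jar of tacks with a steel lid on the bench to the right of the tongs, 56 in diameter, 62 high, to be left alone. Origin: middle of its underside.

How it is judged:
By the outcome, as a careful person would: the job done as asked, in the order asked, and still so for the second after the job is handed in, while the arm keeps its last pose, push and grip.
It also fails if it takes over 56 s, if anything falls off the work surface, if the arm or the gripper's body presses on something with over 40 N, if the wrist force passes 120 N, or if a joint passes its speed limit or range.

## Working session

There is one attempt and no reset: what is moved stays moved. The work goes in short steps, Python scripts to look and compute and a shell command to move; the robot and the scene stay as the last step left them, time stands still between calls to the robot, and variables do not carry over. Pictures are saved under pics/ and viewed, and the job is handed in when it is done.

```bash
mkdir -p pics; ls; python3 - <<'E'
from station import robot
import cv2
print(robot.get_obs())
for n in("side","top"):
    p,d=robot.capture(n); cv2.imwrite(f"pics/{n}0.png",p)
    c=robot.camera_params(n); print(c)
E
```

```text
pics
{'clock': 0.0, 'qpos': array([ 9.47614107e-01,  3.13469599e-01,  1.49847363e+00,  2.46417911e-06,
        1.33102195e+00, -2.23378522e-01]), 'qvel': array([-1.96335970e-03,  4.52803788e-04, -4.64758546e-04, -9.56612870e-04,
        4.79991312e-05,  1.53886074e-03]), 'effort': array([-8.83355351e-04, -4.12266290e+01, -2.59744048e+01, -2.22926606e-04,
        4.09379878e-03,  1.11414195e-06]), 'position': array([204.18501654, 483.36756907, 230.71130049]), 'tcp_rot': array([-3.14128627e+00,  1.33789232e-03,  1.17099225e+00]), 'contact_force': array([-0.82694365,  0.15104989, -0.13245484]), 'wrist_torque': array([-0.00648827, -0.00571042, -0.01314295]), 'gripper_width': 1.0020249190684645}
{'intrinsics': array([[487.79800517,   0.        , 288.68765886],
       [  0.        , 487.79800517, 213.55831208],
       [  0.        ,   0.        ,   1.        ]]), 'cam_to_world': array([[-9.30279975e-01, -2.80809635e-01,  2.36061681e-01,
         1.31119428e+02],
       [-3.66850206e-01,  7.12633371e-01, -5.97975422e-01,
         8.98648402e+02],
       [-3.08171300e-04, -6.42883837e-01, -7.65963626e-01,
         1.27631341e+03],
       [ 0.00000000e+00,  0.00000000e+00,  0.00000000e+00,
         1.00000000e+00]])}
{'intrinsics': array([[545.50259251,   0.        , 284.1806683 ],
       [  0.        , 545.50259251, 212.99882108],
       [  0.        ,   0.        ,   1.        ]]), 'cam_to_world': array([[-3.28282176e-03, -9.99304523e-01,  3.71442133e-02,
         4.20579361e+02],
       [-9.99891917e-01,  2.74789894e-03, -1.44431410e-02,
         1.78742729e+01],
       [ 1.43310275e-02, -3.71876129e-02, -9.99205536e-01,
         1.58264015e+03],
       [ 0.00000000e+00,  0.00000000e+00,  0.00000000e+00,
         1.00000000e+00]])}
```

View pics/side0.png

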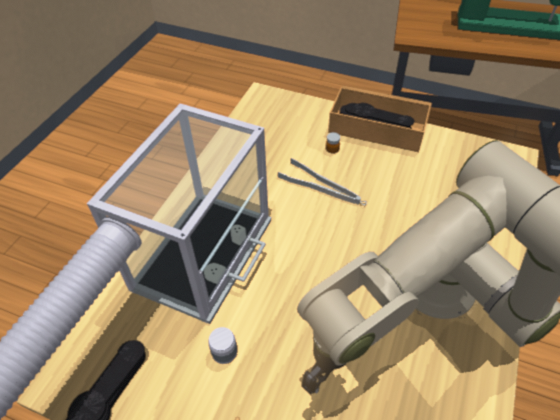

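View pics/top0.png

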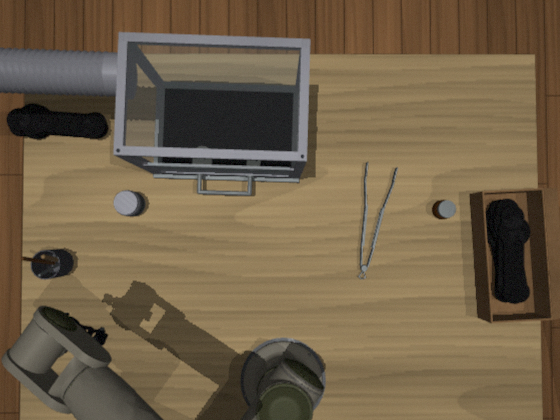

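The side view shows the booth at left with the sash handle near (247,258), the heels near (238,233) and (214,271), the tongs from (362,201) to (285,170), the jar at (333,142) and the tin at (222,343). The top view has the handle near (226,184), the tongs from (363,270) to (380,165), the jar at (445,209) and the tin at (128,203).

```bash
cat > h.py <<'E'
from station import robot
import numpy as np, cv2
from scipy.spatial.transform import Rotation as R
def cam(n):
    c=robot.camera_params(n); return c["intrinsics"],c["cam_to_world"]
def onz(n,px,z):
    K,T=cam(n); d=T[:3,:3]@np.linalg.solve(K,[px[0],px[1],1.]); o=T[:3,3]
    return o+d*(z-o[2])/d[2]
def proj(n,P):
    K,T=cam(n); p=T[:3,:3].T@(np.asarray(P,float)-T[:3,3]); q=K@p; return q[:2]/q[2]
def tri(a,b):
    A=[];B=[]
    for n,px in (("side",a),("top",b)):
        K,T=cam(n); d=T[:3,:3]@np.linalg.solve(K,[px[0],px[1],1.]); d/=np.linalg.norm(d)
        M=np.eye(3)-np.outer(d,d); A.append(M);B.append(M@T[:3,3])
    p=np.linalg.lstsq(np.vstack(A),np.hstack(B),rcond=None)[0]
    return p, [np.linalg.norm(A[i]@p-B[i]) for i in (0,1)]
E
python3 - <<'E'
from h import *
np.set_printoptions(precision=1,suppress=True)
Z=dict(booth=0,booth_opening=205,sash_handle=55,tongs=0,tongs_jaws=14,tongs_pivot=13,tall_heel=20,low_heel=20,primer_tin=0,tack_jar=0)
for n in("side","top"): robot.capture(n)
for k,z in Z.items():
    for n in("side","top"):
        for r in robot.spot_point(n,k)[:2]: print(k,n,round(r["confidence"],2),np.array(r["pixel"]),onz(n,r["pixel"],z))
print(robot.get_obs()["clock"])
E
```

```text
booth side 0.83 [240.4 267. ] [584.9 160.7   0. ]
booth side 0.39 [223.5 351.6] [509.4 431.    0. ]
booth top 0.66 [225.6 176. ] [587.5 164.9   0. ]
booth_opening side 0.58 [235.9 225.7] [582.9 158.1 205. ]
booth_opening top 0.75 [217.1 167.2] [588.3 167.4 205. ]
sash_handle side 0.6 [250.9 260.3] [546.2 158.9  55. ]
sash_handle top 0.9 [226.8 193.4] [532.8 156.4  55. ]
tongs side 0.65 [326.7 191.5] [ 436.4 -242.3    0. ]
tongs top 0.58 [371.2 225.5] [ 442.3 -257.9    0. ]
tongs_jaws side 0.98 [286.1 171.1] [ 603.  -271.3   14. ]
tongs_jaws top 0.76 [380.3 171.7] [ 597.7 -283.3   14. ]
tongs_jaws top 0.29 [227.1 189.7] [546.4 159.3  14. ]
tongs_pivot side 0.56 [358.5 201.7] [ 315.9 -225.6   13. ]
tongs_pivot top 0.89 [360.7 268.2] [ 319.5 -224.3   13. ]
tongs_pivot top 0.59 [217. 167.] [612.2 188.5  13. ]
tall_heel top 0.62 [252.8 160. ] [631.4  85.   20. ]
primer_tin top 0.66 [130.4 202.7] [510.5 440.    0. ]
tack_jar side 0.66 [331.5 153.6] [ 482.1 -434.9    0. ]
tack_jar side 0.33 [358.4 199.3] [ 321.3 -247.9    0. ]
tack_jar top 0.67 [442.4 207.6] [ 493.9 -466.6    0. ]
1.2
```

```bash
python3 - <<'E'
from h import *
p,d=robot.capture("top"); s,ds=robot.capture("side")
np.savez("f0.npz",p=p,d=d,s=s,ds=ds)
a=cv2.resize(p[140:200,110:320],None,fx=3.8,fy=3.8,interpolation=cv2.INTER_CUBIC)
b=cv2.resize(p[155:285,340:460],None,fx=4.5,fy=4.5,interpolation=cv2.INTER_CUBIC)
c=cv2.resize(s[180:320,180:290],None,fx=4.2,fy=4.2,interpolation=cv2.INTER_CUBIC)
e=cv2.resize(s[130:210,270:370],None,fx=7,fy=7,interpolation=cv2.INTER_CUBIC)
for n,i in dict(a=a,b=b,c=c,e=e).items(): cv2.imwrite(f"pics/z_{n}.png",i); print(i.shape)
E
```

```text
(228, 798, 3)
(585, 540, 3)
(588, 462, 3)
(560, 700, 3)
```

View pics/z_a.png

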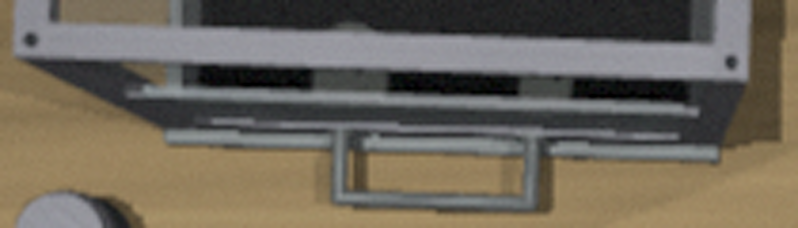

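View pics/z_b.png

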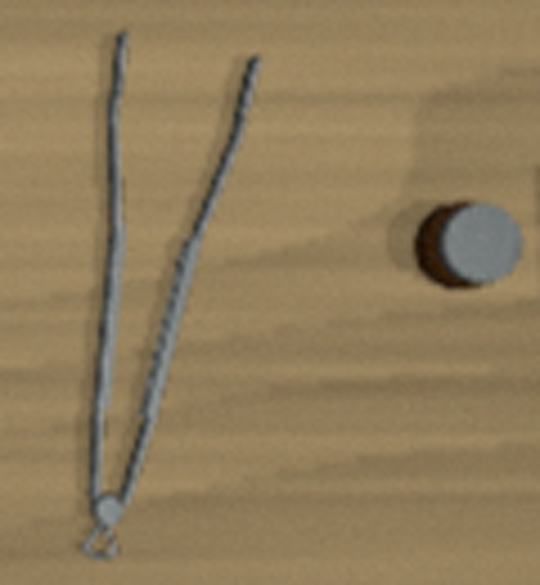

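View pics/z_c.png

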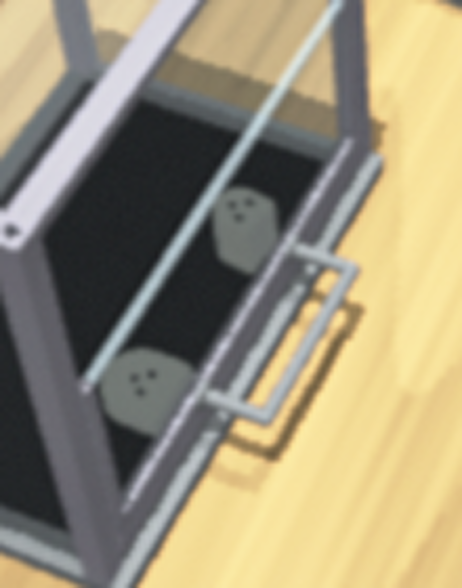

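View pics/z_e.png

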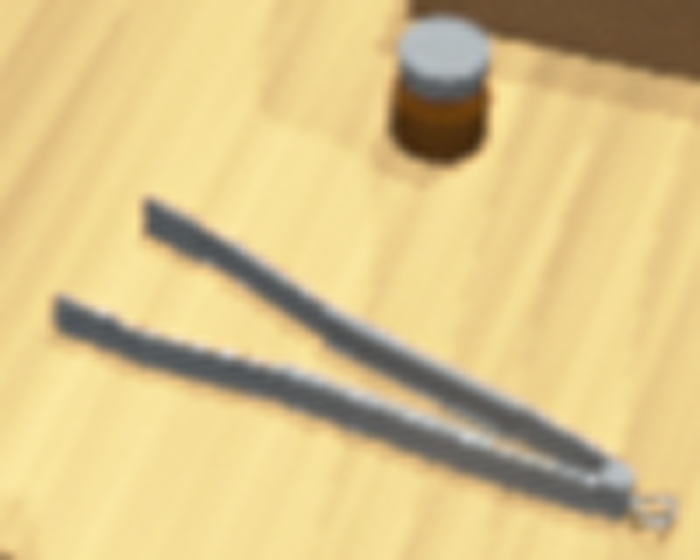

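```bash
python3 - <<'E'
from h import *
np.set_printoptions(precision=1,suppress=True)
f=np.load("f0.npz")
print("handle R",tri((263.8,243.8),(250.3,194.5)),"L",tri((243.6,278.8),(199.5,193.4)))
for q in ((199.5,193.4),(250.3,194.5)): print("top z61",onz("top",q,58))
for q in ((263.8,243.8),(243.6,278.8)): print("side z",onz("side",q,55))
# booth top front corners z=400 (screws)
for q in ((30,40),(731,62)): print("frame",onz("top",(q[0]/3.8+110,q[1]/3.8+140),400))
piv=onz("top",(364.2,268.3),26); L=onz("top",(367.1,162.3),28);Rr=onz("top",(396.4,167.9),28)
print("tongs",piv,L,Rr,np.linalg.norm(L-Rr),np.linalg.norm((L+Rr)/2-piv)); 
S=[(x/7+270,y/7+130) for x,y in ((147,203),(57,298),(617,468))]
print("side",[onz("side",S[0],28),onz("side",S[1],28),onz("side",S[2],26)])
print("heel top side", onz("side",(240/4.2+180,205/4.2+180),75), onz("side",(145/4.2+180,380/4.2+180),44))
for n,a,d in (("side",f["s"],f["ds"]),("top",f["p"],f["d"])):
  for k in("tall_heel","low_heel","tongs","primer_tin","tack_jar"):
    for r in robot.cut_out(n,k)[:1]:
      m=r["mask"]; v,u=np.nonzero(m&(d>0)); z=d[v,u]
      K,T=cam(n); P=(T[:3,:3]@(np.linalg.inv(K)@np.vstack([u,v,np.ones(len(u))])*z)+T[:3,3:]).T
      print(n,k,round(r["confidence"],2),m.sum(),r["pixel"],np.percentile(P,[5,50,95],axis=0).ravel())
E
```

```text
handle R (array([530.8,  91. ,  60.8]), [np.float64(1.8023601795622501), np.float64(1.8023601795621695)]) L (array([533.8, 231.9,  65.5]), [np.float64(1.730513608632864), np.float64(1.7305136086329613)])
top z61 [532.7 232.3  58. ]
top z61 [529.3  90.5  58. ]
side z [534.5  87.7  55. ]
side z [539.  226.6  55. ]
frame [601.2 361.1 400. ]
frame [588.  -39.3 400. ]
tongs [ 320.  -232.3   26. ] [ 623.2 -242.9   28. ] [ 607.  -327.1   28. ] 85.68053047278576 299.7526864916573
side [array([ 604.2, -323.3,   28. ]), array([ 621.7, -240.9,   28. ]), array([ 321.4, -235.1,   26. ])]
heel top side [628.7  78.   75. ] [636.3 226.   44. ]
side tongs 0.81 959 [323.0, 187.4] [ 325.2 -320.6    1.2  455.4 -240.6   16.2  600.  -223.3   29.8]
side primer_tin 0.84 825 [224.1, 347.6] [473.2 409.   16.8 498.6 444.2  81.7 530.7 466.6  88.6]
side tack_jar 0.63 284 [331.6, 147.0] [ 464.  -480.2    1.6  484.9 -445.8   39.7  512.  -432.5   65.7]
top tongs 0.98 735 [368.8, 223.7] [ 320.7 -320.7   -0.8  440.6 -245.9   22.4  600.2 -224.4   30.7]
top primer_tin 0.97 688 [128.9, 201.5] [477.3 396.2  11.9 505.3 421.7  83.9 537.7 456.1  90.9]
top tack_jar 0.66 383 [445.7, 209.3] [ 466.  -477.1   10.3  489.6 -452.4   59.3  512.5 -434.9   67. ]
```

```bash
cat >> h.py <<'E'
def cur():
    o=robot.get_obs(); return o["position"],R.from_euler("xyz",o["tcp_rot"]),o
def go(pos,Rt,quiet=False):
    p,r,o=cur(); s=r.inv().apply(np.asarray(pos)-p)/10; v=(r.inv()*Rt).as_rotvec()
    print("shift cm",s.round(2),"turn",v.round(3),"|s|",np.linalg.norm(s).round(1),"deg",np.degrees(np.linalg.norm(v)).round(1))
def Rslant(yaw,s,kind):
    # tool z = forward(yaw) cos s, -sin s ; kind 'bar': tool y along horizontal; 'tongs': tool x horizontal
    f=np.array([np.cos(yaw),np.sin(yaw),0]); l=np.array([-f[1],f[0],0])
    z=f*np.cos(s)-np.array([0,0,np.sin(s)])
    if kind=='bar': y=-l; x=np.cross(y,z)      # x forward/up
    else: x=-l; y=np.cross(z,x)
    return R.from_matrix(np.c_[x,y,z])
def st():
    o=robot.get_obs(); print("t",o["clock"],"pos",o["position"].round(1),"F",o["contact_force"].round(1),"w",o["gripper_width"],"q",o["qpos"].round(2))
E
python3 - <<'E'
from h import *
Rb=Rslant(-.03,np.pi/4,'bar'); print(Rb.as_matrix().round(2))
z=Rb.as_matrix()[:,2]; bar=np.array([534.5,160,56])
go(bar-115*z,Rb)
E
```

```text
[[ 0.71 -0.03  0.71]
 [-0.02 -1.   -0.02]
 [ 0.71 -0.   -0.71]]
shift cm [-19.9   35.42   9.4 ] turn [-0.47   0.687  1.136] |s| 41.7 deg 80.7
```

```bash
python3 -m jog '[[[5,-1.6,2.8,0.75,-0.037,0.055,0.09],[5,-3.2,5.6,1.5,-0.075,0.11,0.18],[5,-4.8,8.5,2.2,-0.112,0.165,0.27],[5,-6.4,11.3,3,-0.15,0.22,0.36],[5,-8,14.1,3.7,-0.187,0.275,0.45],[5,-9.6,17,4.5,-0.225,0.33,0.54],[5,-11.2,19.8,5.2,-0.262,0.385,0.63],[5,-12.8,22.7,6,-0.3,0.44,0.72],[5,-14.4,25.5,6.8,-0.337,0.495,0.81],[5,-16,28.3,7.5,-0.375,0.55,0.9]]]'
python3 - <<'E'
from h import *
Rb=Rslant(-.03,np.pi/4,'bar'); z=Rb.as_matrix()[:,2]; bar=np.array([534.5,160,56])
go(bar-115*z,Rb);st()
E
```

```text
clock: 2.63
position: [403.2, 225.0, 156.4]
tcp_rot: [3.046, -0.64, 0.265]
contact_force: [1.8, -0.6, 0.9]
gripper_width: 0.585
shift cm [1.42 6.98 4.11] turn [-0.098  0.134  0.23 ] |s| 8.2 deg 16.2
t 2.6333 pos [403.2 225.  156.4] F [ 1.8 -0.6  0.9] w 0.5849566348109542 q [ 0.33  0.04  2.2  -0.48  0.29  0.52]
```

```bash
python3 - <<'E'
from h import *
Rb=Rslant(-.03,1.0,'bar'); z=Rb.as_matrix()[:,2]; bar=np.array([534.5,160,56])
go(bar-80*z,Rb);print(bar-80*z)
E
```

```text
shift cm [3.51 7.77 7.5 ] turn [-0.073 -0.08   0.239] |s| 11.4 deg 15.0
[491.29526495 161.29653103 123.31767878]
```

```bash
python3 -m jog '[[[4.2,0.5,1.1,1.1,-0.01,-0.01,0.03],[4.2,1,2.2,2.1,-0.02,-0.02,0.07],[4.2,1.5,3.3,3.2,-0.03,-0.034,0.1],[4.2,2,4.4,4.3,-0.04,-0.046,0.137],[4.2,2.5,5.5,5.4,-0.05,-0.057,0.17],[4.2,3,6.6,6.4,-0.063,-0.068,0.205],[4.2,3.5,7.8,7.5,-0.073,-0.08,0.239],[4.2,3.5,7.8,7.5,-0.073,-0.08,0.239],[4.2,3.5,7.8,7.5,-0.073,-0.08,0.239],[4.2,3.5,7.8,7.5,-0.073,-0.08,0.239]]]'
python3 - <<'E'
from h import *
Rb=Rslant(-.03,1.0,'bar'); z=Rb.as_matrix()[:,2]; bar=np.array([534.5,160,56])
go(bar+14*z,Rb);st()
p,d=robot.capture("top"); s,ds=robot.capture("side")
a=cv2.resize(p[120:240,150:320],None,fx=3,fy=3);b=cv2.resize(s[180:320,180:320],None,fx=2.5,fy=2.5)
b=cv2.copyMakeBorder(b,0,10,0,0,0)
im=np.hstack([cv2.resize(a,(450,318)),cv2.resize(b,(340,318))]);cv2.imwrite("pics/h1.png",im)
E
```

```text
clock: 3.47
position: [490.7, 161.2, 123.3]
tcp_rot: [3.141, -0.57, -0.029]
contact_force: [-0.3, 0.1, 0.8]
gripper_width: 0.488
shift cm [ 0.05 -0.01  9.43] turn [-0.     0.     0.001] |s| 9.4 deg 0.1
t 3.4667 pos [490.7 161.2 123.3] F [-0.3  0.1  0.8] w 0.4881126407695835 q [ 0.14  0.23  2.06 -0.3   0.3   0.43]
```

View pics/h1.png

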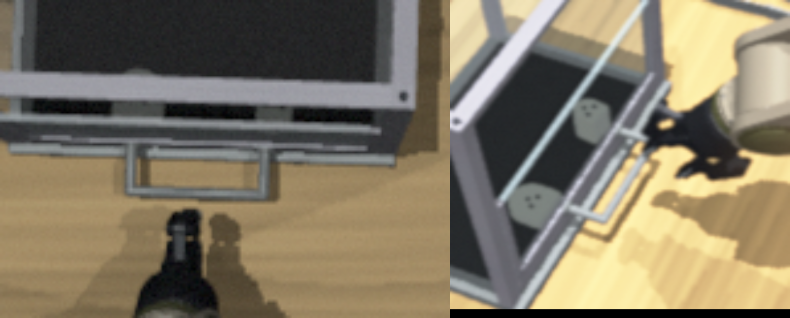

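The top view shows the fingers aimed at the bar, centred near column 185 of the crop and in front of the handle (128-268). The side view shows the same.

```bash
python3 -m jog '[[[4.2,0,0,1.2,0,0,0],[4.2,0,0,2.4,0,0,0],[4.2,0,0,3.6,0,0,0],[4.2,0,0,4.8,0,0,0],[4.2,0,0,6,0,0,0],[4.2,0,0,7.2,0,0,0],[4.2,0,0,8.3,0,0,0],[4.2,0,0,9.2,0,0,0],[4.2,0,0,9.4,0,0,0],[4.2,0,0,9.4,0,0,0]]]'
python3 - <<'E'
from h import *
st()
p,d=robot.capture("top"); s,ds=robot.capture("side")
b=cv2.resize(s[200:300,200:320],None,fx=5,fy=5,interpolation=cv2.INTER_CUBIC)
cv2.imwrite("pics/h2.png",b)
E
```

```text
clock: 4.4
position: [541.1, 160.3, 44.2]
tcp_rot: [3.141, -0.57, -0.028]
contact_force: [0.0, 0.3, 0.5]
gripper_width: 0.493
t 4.4 pos [541.1 160.3  44.2] F [0.  0.3 0.5] w 0.4930403401044221 q [ 0.12  0.47  1.99 -0.59  0.14  0.71]
```

View pics/h2.png

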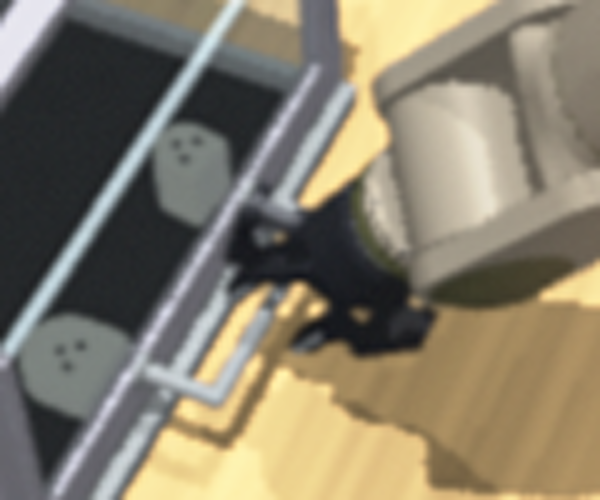

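One finger is behind the bar and one in front of it, around crop (265,265), with no contact force. Closing now.

```bash
python3 -m jog '[[[3,0,0,0,0,0,0],[2,0,0,0,0,0,0],[1,0,0,0,0,0,0],[0.6,0,0,0,0,0,0],[0.6,0,0,0,0,0,0],[0.6,0,0,0,0,0,0],[0.6,0,0,0,0,0,0],[0.6,0,0,0,0,0,0],[0.6,0,0,0,0,0,0],[0.6,0,0,0,0,0,0]]]'
python3 - <<'E'
from h import *
st(); p,r,o=cur(); print(r.inv().apply([0,0,1]))
E
```

```text
clock: 5.33
position: [544.6, 160.6, 47.9]
tcp_rot: [-3.139, -0.58, -0.029]
contact_force: [12.6, -1.9, 2.4]
gripper_width: 0.119
t 5.3333 pos [544.6 160.6  47.9] F [12.6 -1.9  2.4] w 0.11857210352440478 q [ 0.12  0.47  1.98 -0.59  0.14  0.71]
[ 0.54783148 -0.00213483 -0.83658598]
```

```bash
python3 -m jog '[[[0.6,0.27,0,-0.42,0,0,0],[0.6,0.55,0,-0.84,0,0,0],[0.6,1.1,0,-1.67,0,0,0],[0.6,1.64,0,-2.51,0,0,0],[0.6,2.2,0,-3.35,0,0,0],[0.6,2.74,0,-4.18,0,0,0],[0.6,3.29,0,-5.02,0,0,0],[0.6,3.83,0,-5.86,0,0,0],[0.6,4.38,0,-6.69,0,0,0],[0.6,4.93,0,-7.53,0,0,0]]]'
python3 - <<'E'
from h import *
st(); p,r,o=cur(); print(r.inv().apply([0,0,1]))
E
```

```text
clock: 6.17
position: [544.7, 160.6, 138.6]
tcp_rot: [-3.138, -0.581, -0.029]
contact_force: [5.5, 0.5, -5.2]
gripper_width: 0.113
t 6.1667 pos [544.7 160.6 138.6] F [ 5.5  0.5 -5.2] w 0.11344243956827295 q [ 0.12  0.29  1.92 -0.22  0.36  0.32]
[ 0.54850322 -0.00266444 -0.8361442 ]
```

```bash
python3 -m jog '[[[0.6,0.55,0,-0.84,0,0,0],[0.6,1.1,0,-1.67,0,0,0],[0.6,1.64,0,-2.51,0,0,0],[0.6,2.2,0,-3.35,0,0,0],[0.6,2.74,0,-4.18,0,0,0],[0.6,3.29,0,-5.02,0,0,0],[0.6,3.83,0,-5.86,0,0,0],[0.6,4.38,0,-6.69,0,0,0],[0.6,4.77,0,-7.27,0,0,0],[0.6,4.82,0,-7.36,0,0,0]]]'
python3 - <<'E'
from h import *
st(); p,r,o=cur(); print(r.inv().apply([0,0,1]))
s,ds=robot.capture("side");p,d=robot.capture("top")
cv2.imwrite("pics/h3.png",s);cv2.imwrite("pics/h3t.png",p)
E
```

```text
clock: 7.0
position: [543.3, 160.2, 223.3]
tcp_rot: [-3.138, -0.574, -0.03]
contact_force: [20.9, 3.5, -29.6]
gripper_width: 0.109
t 7.0 pos [543.3 160.2 223.3] F [ 20.9   3.5 -29.6] w 0.10895391835345285 q [ 0.11  0.17  1.82 -0.13  0.59  0.23]
[ 0.5428484  -0.00265982 -0.83982649]
```

View pics/h3.png

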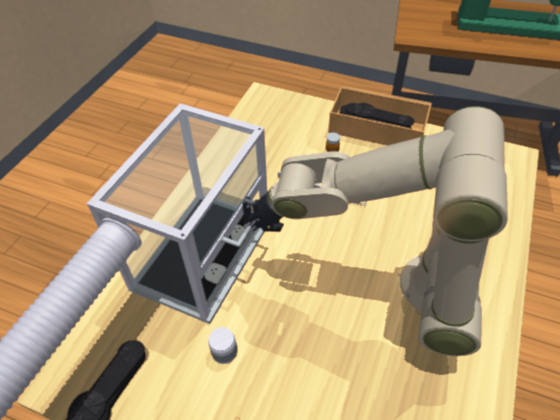

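The sash is up and the handle is in the gripper near (240,225). The downward force of 30 N suggests the stop has been reached. I'll check the bar's height.

```bash
python3 - <<'E'
from h import *
s,ds=robot.capture("side");p,d=robot.capture("top");st()
for n in("side","top"):
  print(n,[(round(r["confidence"],2),np.round(r["pixel"],1)) for r in robot.spot_point(n,"sash_handle")[:2]], proj(n,[534.5,160,235]),proj(n,[534.5,160,229]))
b=np.vstack([cv2.resize(s[200:270,200:300],(700,490),interpolation=cv2.INTER_CUBIC)]);cv2.imwrite("pics/h4.png",b)
b=cv2.resize(p[140:220,110:310],None,fx=4,fy=4,interpolation=cv2.INTER_CUBIC);cv2.imwrite("pics/h4t.png",b)
E
```

```text
t 7.2 pos [543.4 160.2 223.2] F [ 14.1   3.  -21. ] w 0.11456361328555538 q [ 0.11  0.17  1.82 -0.14  0.59  0.23]
side [(0.85, array([250. , 225.1]))] [250.6870282  224.44534968] [250.81811766 225.81307619]
top [(0.76, array([219.4, 186.8]))] [218.74154018 187.38277774] [218.99650886 187.58598211]
```

View pics/h4.png

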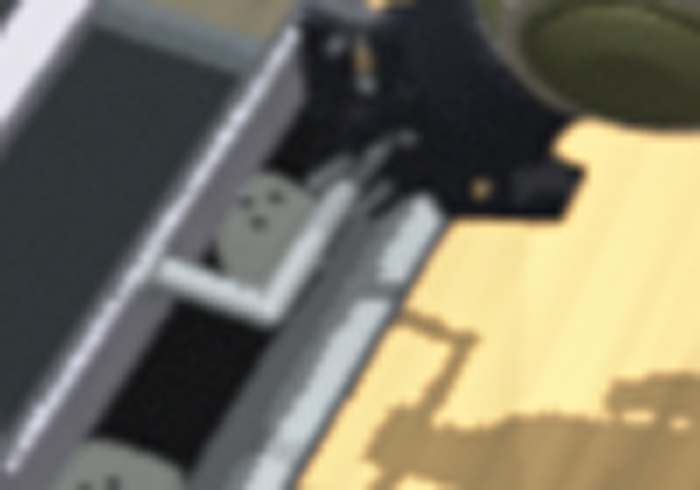

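View pics/h4t.png

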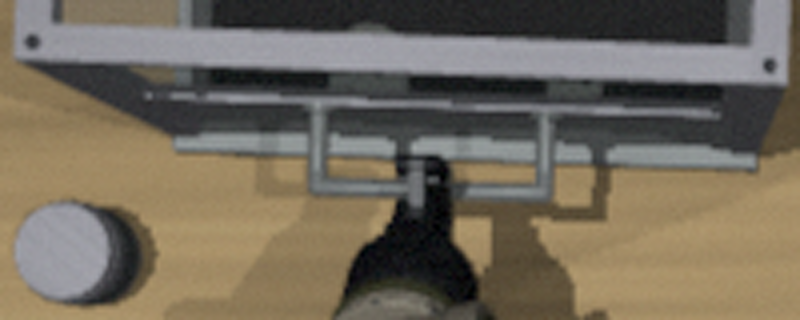

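Bar height agrees with 235 (detector (250,225) against the predicted (250.7,224.4)), so the sash is at its stop. Opening, then backing out.

```bash
python3 -m jog '[[[1.5,0,0,0,0,0,0],[2.4,0,0,0,0,0,0],[3.4,0,0,0,0,0,0],[4,0,0,0,0,0,0],[4,0,0,-0.5,0,0,0],[4,0,0,-2,0,0,0],[4,0,0,-4,0,0,0],[4,0,0,-6,0,0,0],[4,0,0,-8,0,0,0],[4,0,0,-10,0,0,0]]]'
python3 - <<'E'
from h import *
st()
s,ds=robot.capture("side")
print([(round(r["confidence"],2),np.round(r["pixel"],1)) for r in robot.spot_point("side","sash_handle")[:2]])
# tongs: target above
Y=-.170; Rt=Rslant(Y,np.pi/2-.45,'tongs'); print(Rt.as_matrix().round(2))
org=np.array([438.8,-253.8,0])
go(org+[0,0,130],Rt)
E
```

```text
clock: 8.13
position: [488.3, 161.6, 308.7]
tcp_rot: [-3.138, -0.575, -0.03]
contact_force: [-0.1, -0.0, 0.1]
gripper_width: 0.467
t 8.1333 pos [488.3 161.6 308.7] F [-0.1 -0.   0.1] w 0.4669120698134907 q [ 0.14 -0.03  1.8  -0.12  0.81  0.22]
[(0.59, array([247.1, 224.4]))]
[[-0.17 -0.89  0.43]
 [-0.99  0.15 -0.07]
 [ 0.   -0.43 -0.9 ]]
shift cm [-13.08  41.75  12.87] turn [-0.162 -0.045  1.69 ] |s| 45.6 deg 97.3
```

```bash
python3 -m jog '[[[8.5,-1.3,2.5,0,-0.01,0,0.1],[8.5,-2.5,5,0.2,-0.02,0,0.2],[8.5,-3.5,7.5,0.6,-0.03,0,0.3],[8.5,-4.5,10,1.2,-0.04,-0.01,0.4],[8.5,-5.5,12.5,2,-0.05,-0.01,0.5],[8.5,-6.3,15,2.8,-0.06,-0.02,0.6],[8.5,-7,17.5,3.6,-0.07,-0.02,0.7],[8.5,-7.6,20,4.4,-0.08,-0.02,0.8],[8.5,-8.2,22.5,5.2,-0.09,-0.02,0.9],[8.5,-8.8,25,6,-0.1,-0.03,1.0]]]'
python3 - <<'E'
from h import *
st()
Y=-.170; Rt=Rslant(Y,np.pi/2-.45,'tongs')
org=np.array([438.8,-253.8,0])
go(org+[0,0,110],Rt)
s,ds=robot.capture("side");cv2.imwrite("pics/s5.png",s)
E
```

```text
clock: 9.07
position: [440.9, -87.8, 210.4]
tcp_rot: [-2.73, -0.314, -1.122]
contact_force: [-0.1, -0.4, 0.3]
gripper_width: 0.997
t 9.0667 pos [440.9 -87.8 210.4] F [-0.1 -0.4  0.3] w 0.9965713817475239 q [-0.58 -0.09  2.1   0.32  0.68  0.28]
shift cm [11.04 12.44  9.99] turn [-0.061 -0.019  0.685] |s| 19.4 deg 39.4
```

View pics/s5.png

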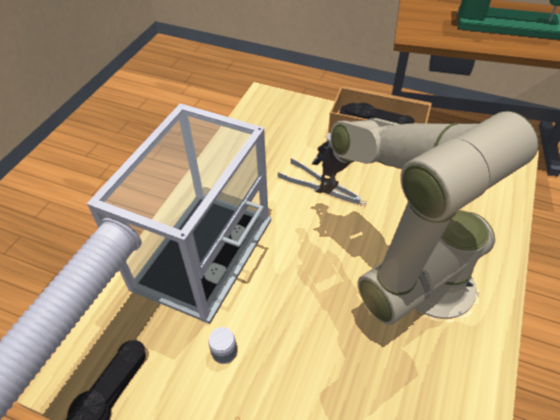

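The sash is up and the gripper is over the bench near (328,165), heading for the tongs. Continuing.

```bash
python3 -m jog '[[[8.5,1.4,1.6,1.2,-0.008,0,0.086],[8.5,2.8,3.1,2.5,-0.015,0,0.17],[8.5,4.1,4.7,3.7,-0.023,-0.01,0.26],[8.5,5.5,6.2,5,-0.03,-0.01,0.34],[8.5,6.9,7.8,6.2,-0.038,-0.01,0.43],[8.5,8.3,9.3,7.5,-0.046,-0.014,0.51],[8.5,9.7,10.9,8.7,-0.053,-0.017,0.6],[8.5,11.04,12.44,10,-0.061,-0.019,0.685],[8.5,11.04,12.44,10,-0.061,-0.019,0.685],[8.5,11.04,12.44,10,-0.061,-0.019,0.685]]]'
python3 - <<'E'
from h import *
st()
Y=-.170; Rt=Rslant(Y,np.pi/2-.45,'tongs')
org=np.array([438.8,-253.8,0])
go(org+[0,0,10],Rt)
s,ds=robot.capture("side");p,d=robot.capture("top");
a=cv2.resize(s[120:220,260:380],(480,400),interpolation=cv2.INTER_CUBIC);b=cv2.resize(p[150:290,330:420],(257,400),interpolation=cv2.INTER_CUBIC)
cv2.imwrite("pics/s6.png",np.hstack([a,b]))
E
```

```text
clock: 9.95
position: [436.9, -256.7, 106.8]
tcp_rot: [-2.696, 0.003, -1.749]
contact_force: [0.7, 0.4, -0.7]
gripper_width: 0.992
t 9.95 pos [ 436.9 -256.7  106.8] F [ 0.7  0.4 -0.7] w 0.9923653208559952 q [-0.92  0.26  2.02  0.55  0.6   0.42]
shift cm [-0.29  4.05  8.8 ] turn [ 0.005 -0.001 -0.009] |s| 9.7 deg 0.6
```

View pics/s6.png

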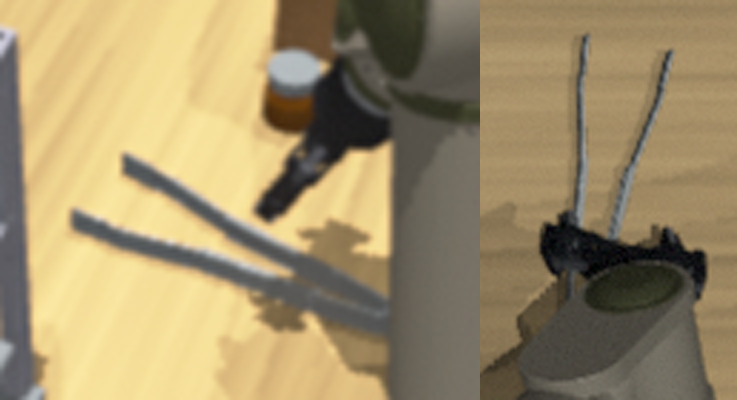

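```bash
python3 - <<'E'
from h import *
Y=-.170; Rt=Rslant(Y,np.pi/2-.45,'tongs')
org=np.array([438.8,-253.8,0])
go(org+[5,-1,4],Rt)
E
```

```text
shift cm [-0.19  3.93  9.65] turn [ 0.003 -0.001 -0.007] |s| 10.4 deg 0.4
```

```bash
python3 -m jog '[[[8.5,0,0.5,1.2,0,0,0],[8.5,-0.1,1,2.4,0,0,0],[8.5,-0.1,1.5,3.6,0,0,0],[8.5,-0.1,2,4.8,0,0,0],[8.5,-0.2,2.5,6,0,0,0],[8.5,-0.2,2.9,7.2,0,0,0],[8.5,-0.2,3.4,8.4,0,0,0],[8.5,-0.2,3.8,9.3,0,0,-0.007],[8.5,-0.2,3.93,9.65,0,0,-0.007],[8.5,-0.2,3.93,9.65,0,0,-0.007]]]'
python3 - <<'E'
from h import *
st()
s,ds=robot.capture("side");p,d=robot.capture("top");
a=cv2.resize(s[120:220,260:380],(480,400),interpolation=cv2.INTER_CUBIC);b=cv2.resize(p[150:290,330:420],(257,400),interpolation=cv2.INTER_CUBIC)
cv2.imwrite("pics/s7.png",np.hstack([a,b]))
E
```

```text
clock: 10.88
position: [443.9, -253.9, 3.8]
tcp_rot: [-2.695, -0.0, -1.74]
contact_force: [-0.5, 0.5, -0.3]
gripper_width: 0.999
t 10.8833 pos [ 443.9 -253.9    3.8] F [-0.5  0.5 -0.3] w 0.9987445285573984 q [-0.9   0.49  2.07  0.91  0.37  0.02]
```

View pics/s7.png

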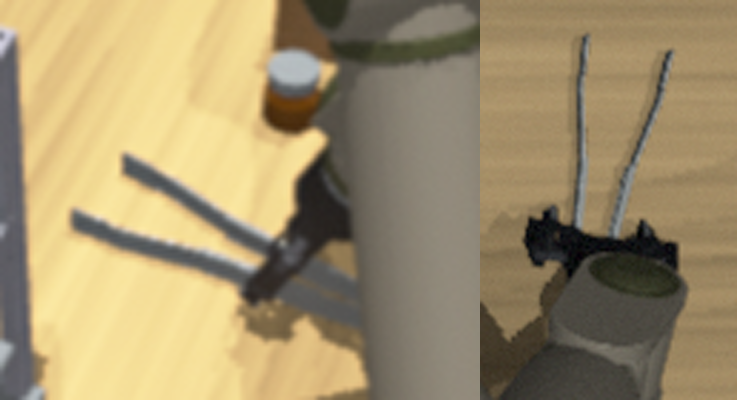

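The fingers straddle both arms at the grip zone: fingers at columns 530-678 against arms at 578 and 615 in the right crop. Squeezing partly.

```bash
python3 -m jog '[[[7,0,0,0,0,0,0],[6,0,0,0,0,0,0],[5.2,0,0,0,0,0,0],[4.8,0,0,0,0,0,0],[4.5,0,0,0,0,0,0],[4.2,0,0,0,0,0,0],[4,0,0,0,0,0,0],[3.8,0,0,0,0,0,0],[3.7,0,0,0,0,0,0],[3.7,0,0,0,0,0,0]]]'
python3 - <<'E'
from h import *
st()
s,ds=robot.capture("side");p,d=robot.capture("top");
a=cv2.resize(s[120:220,260:380],(480,400),interpolation=cv2.INTER_CUBIC);b=cv2.resize(p[150:290,330:420],(257,400),interpolation=cv2.INTER_CUBIC)
cv2.imwrite("pics/s8.png",np.hstack([a,b]))
E
```

```text
clock: 11.82
position: [444.7, -255.5, 5.8]
tcp_rot: [-2.692, -0.003, -1.741]
contact_force: [-3.2, 0.5, 11.4]
gripper_width: 0.433
t 11.8167 pos [ 444.7 -255.5    5.8] F [-3.2  0.5 11.4] w 0.4332283591510248 q [-0.9   0.49  2.07  0.91  0.37  0.02]
```

View pics/s8.png

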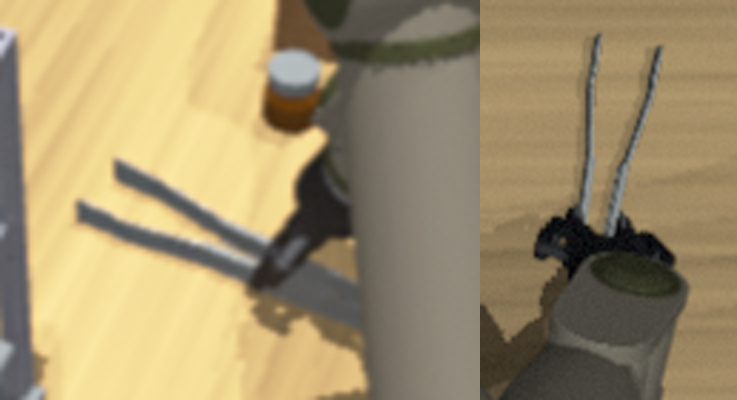

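The jaws have narrowed to about 60 mm over their outsides. The 11 N is the finger tips just touching the bench. Lifting straight up.

```bash
python3 - <<'E'
from h import *
p,r,o=cur(); print(r.inv().apply([0,0,1]))
E
python3 -m jog '[[[3.7,0,-0.2,-0.45,0,0,0],[3.7,0,-0.43,-0.9,0,0,0],[3.7,0,-0.87,-1.8,0,0,0],[3.7,0,-1.3,-2.7,0,0,0],[3.7,0,-1.75,-3.6,0,0,0],[3.7,0,-2.2,-4.5,0,0,0],[3.7,0,-2.6,-5.4,0,0,0],[3.7,0,-3.05,-6.3,0,0,0],[3.7,0,-3.5,-7.2,0,0,0],[3.7,0,-3.5,-7.2,0,0,0]]]'
python3 - <<'E'
from h import *
st()
s,ds=robot.capture("side");p,d=robot.capture("top");np.savez("f9.npz",s=s,ds=ds,p=p,d=d)
a=cv2.resize(s[100:220,250:380],(433,400),interpolation=cv2.INTER_CUBIC);b=cv2.resize(p[130:290,320:430],(275,400),interpolation=cv2.INTER_CUBIC)
cv2.imwrite("pics/s9.png",np.hstack([a,b]))
E
```

```text
[ 0.00330201 -0.43455739 -0.90063809]
clock: 12.75
position: [445.4, -255.8, 87.3]
tcp_rot: [-2.69, -0.005, -1.741]
contact_force: [0.3, -0.9, -1.0]
gripper_width: 0.434
t 12.75 pos [ 445.4 -255.8   87.3] F [ 0.3 -0.9 -1. ] w 0.4336810850693666 q [-0.9   0.31  2.03  0.6   0.54  0.37]
```

View pics/s9.png

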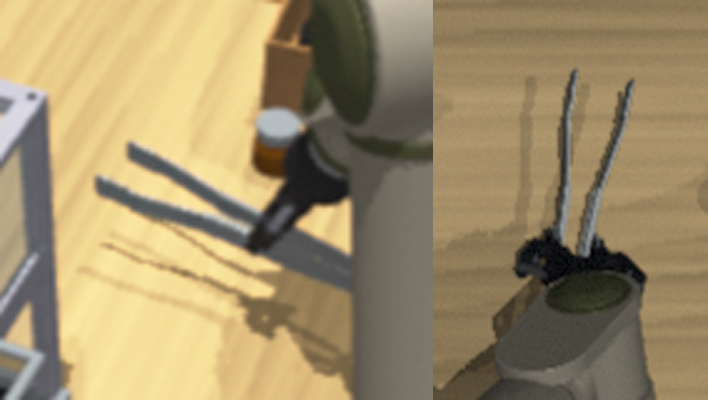

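```bash
python3 - <<'E'
from h import *
np.set_printoptions(precision=1,suppress=True)
L,e=tri((279.1,154),(376.8,158.8)); Rr,e2=tri((289.3,143.5),(399.2,163.2)); print(L,Rr,e,e2)
p,r,o=cur(); m=(L+Rr)/2; dv=m-p; print("tip rel TCP",dv,"yaw est", np.arctan2(dv[1],dv[0]))
f=np.load("f9.npz")
for n,q in (("side",(97,182)),("side",(131,148))):
  u,v=q[0]/3.333+250,q[1]/3.333+100
  print(f["ds"][int(v)-1:int(v)+3,int(u)-1:int(u)+3])
E
```

```text
[ 623.  -256.7  104.5] [ 609.6 -317.6  107. ] [np.float64(0.1466926002797056), np.float64(0.14669260028015024)] [np.float64(0.7806431794914584), np.float64(0.780643179491571)]
tip rel TCP [171.4 -32.   20.1] yaw est -0.18429495386069042
[[1705.  1690.6 1693.  1694.9]
 [1708.1 1702.7 1701.1 1696.7]
 [1705.6 1705.7 1702.  1699.6]
 [1716.1 1709.3 1708.3 1700.9]]
[[1736.2 1737.7 1723.1 1727.6]
 [1735.2 1730.9 1730.9 1726.5]
 [1740.7 1742.2 1729.7 1729.1]
 [1751.  1740.9 1743.2 1727.9]]
```

The tongs are lifted and level to within about 1°, with tips at (623,-257) and (610,-318). Now measuring the heel with the sash up.

```bash
python3 - <<'E'
from h import *
np.set_printoptions(precision=1,suppress=True)
s,ds=robot.capture("side");p,d=robot.capture("top")
for n in("side","top"):
  for k in("tall_heel","low_heel"):
    for r in robot.cut_out(n,k)[:2]: print(n,k,r["confidence"],r["pixel"],r["mask"].sum())
    for r in robot.spot_point(n,k)[:2]: print(" spot",r["confidence"],r["pixel"],onz(n,r["pixel"],20))
K,T=cam("side"); 
for q in ((238,233),(236,228),(240,240),(214,271)): print(q,ds[q[1],q[0]], T[:3,3]+T[:3,:3]@(np.linalg.solve(K,[q[0],q[1],1.])*ds[q[1],q[0]]))
b=cv2.resize(s[205:265,205:275],(700,600),interpolation=cv2.INTER_CUBIC);cv2.imwrite("pics/s10.png",b)
b=cv2.resize(p[140:200,170:290],(800,400),interpolation=cv2.INTER_CUBIC);cv2.imwrite("pics/s10t.png",b)
E
```

```text
side tall_heel 0.67 [236.8, 234.3] 131
 spot 0.61 [237.0, 238.6] [634.7  77.   20. ]
side low_heel 0.64 [215.2, 275.4] 314
 spot 0.77 [210.5, 275.2] [649.7 232.6  20. ]
 spot 0.41 [251.1, 223.5] [618.2   3.3  20. ]
(238, 233) 1518.7643 [619.5  91.5  74.1]
(236, 228) 1528.1428 [632.7  77.6  76.8]
(240, 240) 1286.7903 [534.8 226.  245.9]
(214, 271) 1457.8726 [634.7 231.1  49.3]
```

View pics/s10.png

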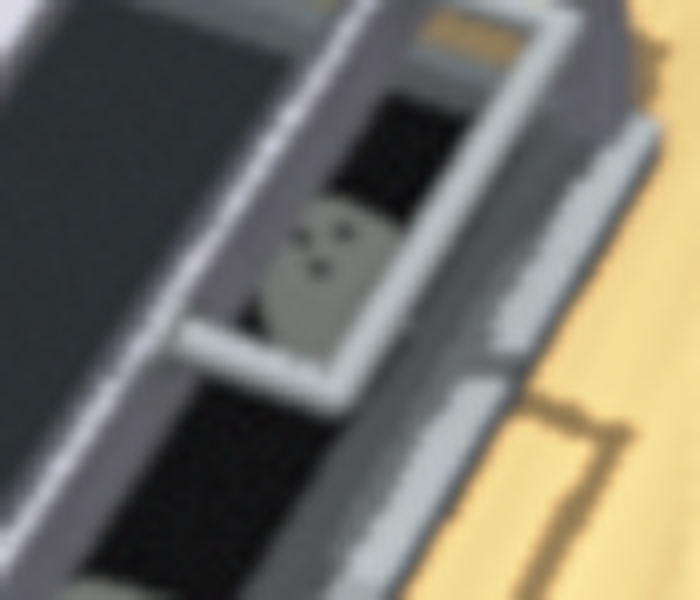

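View pics/s10t.png

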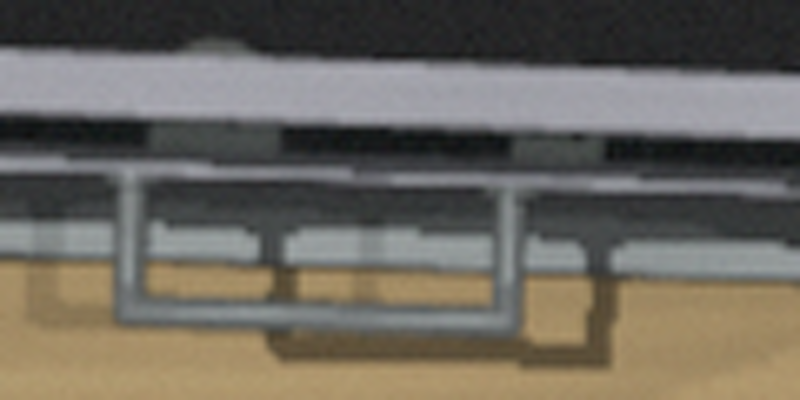

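```bash
cat > ov.py <<'E'
from h import *
f=np.load("f0.npz")
def hull(n,x,y,yaw,zs=(26,75)):
    t=np.linspace(-np.pi/2,np.pi/2,15); o=[(-20,18),(-20,-18)]+[(2+18*np.cos(a),18*np.sin(a)) for a in t]
    c,s=np.cos(yaw),np.sin(yaw)
    return [np.array([proj(n,(x+c*a-s*b,y+s*a+c*b,z)) for a,b in o]) for z in zs]
E
python3 - <<'E'
from ov import *
print("top L edge",onz("top",(246.8,162),75),"R",onz("top",(260.75,162),75),onz("top",(260.75,162),26))
ims=[]
for n,I,(x0,x1,y0,y1),k in (("side",f["s"],(220,255,215,250),11),("top",f["p"],(235,275,150,180),11)):
    b=cv2.resize(I[y0:y1,x0:x1],None,fx=k,fy=k,interpolation=cv2.INTER_NEAREST)
    for c,pose in (((0,0,255),(630,80,-.03)),):
        for h in hull(n,*pose): cv2.polylines(b,[np.round(((h+.5)-[x0,y0])*k).astype(int)],True,c,1)
    ims.append(b)
h=max(i.shape[0] for i in ims)
cv2.imwrite("pics/ov.png",np.hstack([cv2.copyMakeBorder(i,0,h-i.shape[0],0,0,0) for i in ims])[:, :800])
E
```

```text
top L edge [618.4199883  99.2798105  75.       ] R [618.36572777  60.61797987  75.        ] [624.79400708  62.00719841  26.        ]
```

View pics/ov.png

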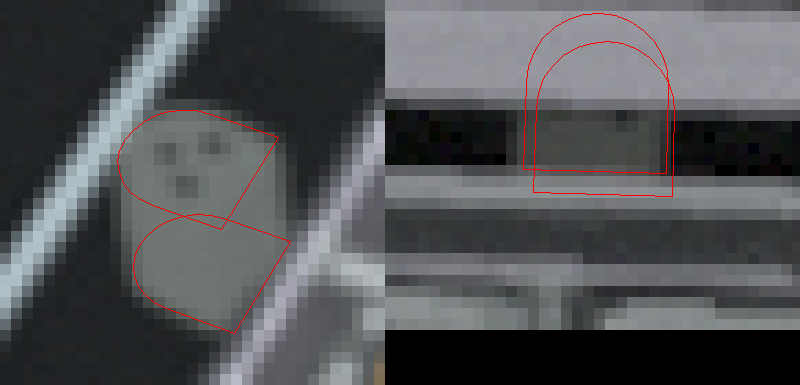

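The overlay fits: the D outline at (630,80), yaw -0.03 lands on the heel in both views. Next is a pre-insert pose in front of the booth, keeping the jaws ahead of x=570.

```bash
cat >> h.py <<'E'
def tongR(yaw): return Rslant(yaw,np.arcsin(.9006),'tongs')
E
python3 - <<'E'
from h import *
print("A");go([385,-200,100],tongR(-.12))
print("B");go([382,88,80],tongR(-.02))
E
```

```text
A
shift cm [-4.42  5.53 -4.27] turn [ 0.    -0.025 -0.044] |s| 8.3 deg 2.9
B
shift cm [-32.76  11.02  -4.8 ] turn [ 0.001 -0.068 -0.134] |s| 34.9 deg 8.6
```

```bash
python3 -m jog '[[[3.7,-0.8,1,-0.8,0,-0.004,-0.008],[3.7,-1.9,2.4,-1.9,0,-0.01,-0.018],[3.7,-3.1,3.9,-3,0,-0.017,-0.03],[3.7,-4.4,5.5,-4.3,0,-0.025,-0.044],[3.7,-6,5.8,-4.3,0,-0.028,-0.05],[3.7,-8.3,6.3,-4.3,0,-0.031,-0.057],[3.7,-10.8,6.8,-4.4,0,-0.035,-0.065],[3.7,-13.3,7.3,-4.4,0,-0.039,-0.073],[3.7,-15.8,7.8,-4.5,0,-0.043,-0.081],[3.7,-18.3,8.2,-4.5,0,-0.046,-0.088]]]'
python3 - <<'E'
from h import *
st(); print("B");go([382,88,80],tongR(-.02))
s,ds=robot.capture("side");cv2.imwrite("pics/s11.png",s)
E
```

```text
clock: 14.18
position: [383.6, -58.0, 90.1]
tcp_rot: [-2.692, -0.0, -1.642]
contact_force: [1.1, -0.9, -1.0]
gripper_width: 0.438
t 14.1833 pos [383.6 -58.   90.1] F [ 1.1 -0.9 -1. ] w 0.4376234836745946 q [-0.61  0.03  2.37  0.6   0.41  0.52]
B
shift cm [-14.55   1.52   0.39] turn [-0.    -0.022 -0.046] |s| 14.6 deg 2.9
```

View pics/s11.png

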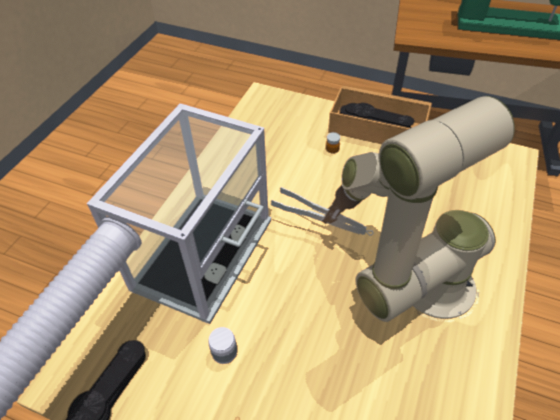

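The tongs are held level with the jaws near (275,198), clear of the booth's right post.

```bash
python3 -m jog '[[[3.7,-0.9,0.1,0,0,0,-0.003],[3.7,-2.7,0.3,0.1,0,-0.004,-0.008],[3.7,-4.7,0.5,0.1,0,-0.007,-0.014],[3.7,-6.7,0.7,0.2,0,-0.01,-0.021],[3.7,-8.7,0.9,0.2,0,-0.013,-0.027],[3.7,-10.7,1.1,0.3,0,-0.016,-0.034],[3.7,-12.5,1.3,0.3,0,-0.02,-0.04],[3.7,-14,1.5,0.4,0,-0.022,-0.046],[3.7,-14.55,1.52,0.4,0,-0.022,-0.046],[3.7,-14.55,1.52,0.4,0,-0.022,-0.046]]]'
python3 - <<'E'
from h import *
st()
s,ds=robot.capture("side");p,d=robot.capture("top");np.savez("f12.npz",s=s,ds=ds,p=p,d=d)
b=cv2.resize(s[190:310,200:340],(700,600),interpolation=cv2.INTER_CUBIC);cv2.imwrite("pics/s12.png",b)
b=cv2.resize(p[140:260,170:330],(800,600),interpolation=cv2.INTER_CUBIC);cv2.imwrite("pics/s12t.png",b)
E
```

```text
clock: 15.07
position: [380.1, 92.9, 79.3]
tcp_rot: [-2.695, 0.003, -1.585]
contact_force: [-0.2, -0.2, -1.0]
gripper_width: 0.433
t 15.0667 pos [380.1  92.9  79.3] F [-0.2 -0.2 -1. ] w 0.43304311416947816 q [-0.08  0.08  2.36  0.13  0.26  1.38]
```

View pics/s12.png

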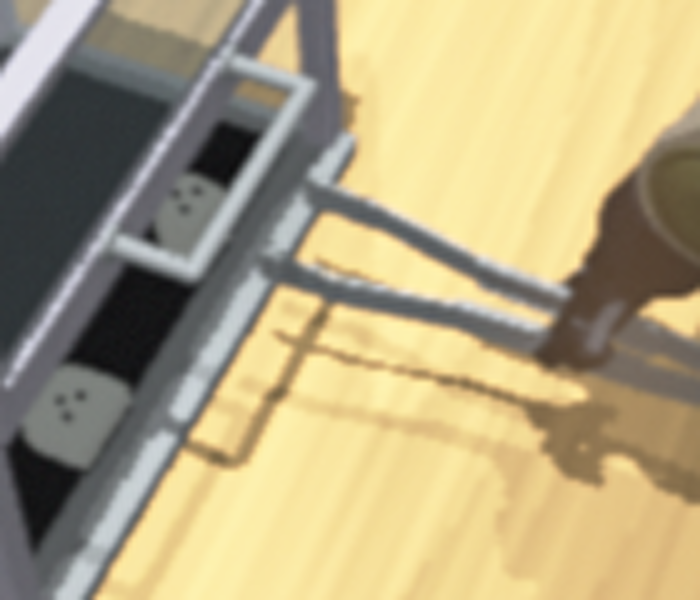

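View pics/s12t.png

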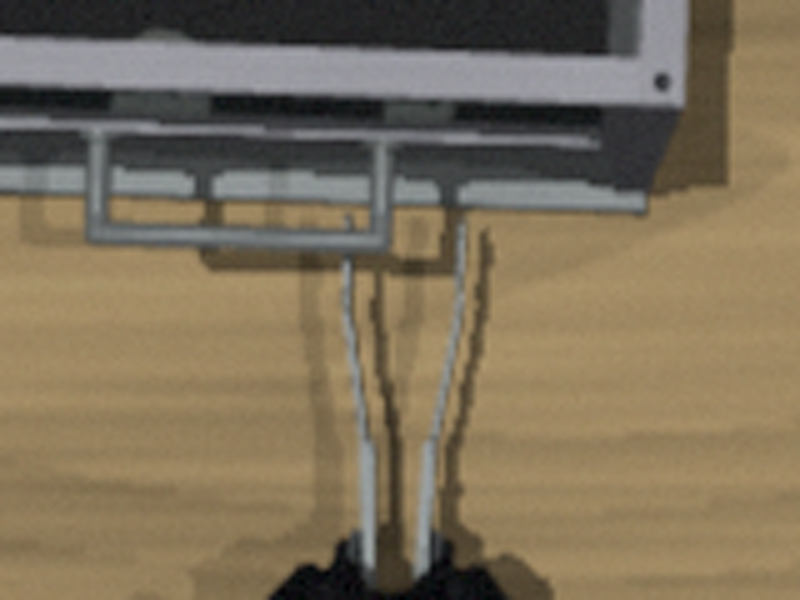

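```bash
python3 - <<'E'
from h import *
np.set_printoptions(precision=1,suppress=True)
z=100
L=onz("top",(239.6,183),z);Rr=onz("top",(262.6,183.6),z);m=(L+Rr)/2
print(L,Rr,m)
for a,b in (((317/5+200,180/5+190),(239.6,183)),):pass
print("tri R",tri((316/5+200,180/5+190),(262.6,183.6)),"L",tri((268/5+200,256/5+190),(239.6,183)))
p,r,o=cur(); print("rel",m-p, "tool fwd yaw",o["tcp_rot"][2]+np.pi/2)
# arms at finger: rear points of outer bend (370,450),(430,450)
a=onz("top",(170+372/5,140+445/5),98);b=onz("top",(170+428/5,140+445/5),98); q=(a+b)/2; print(a,b,"axis yaw",np.arctan2(*(m-q)[1::-1]))
print("want shift"); 
E
```

```text
[557.8 117.6 100. ] [556.  55. 100.] [556.9  86.3 100. ]
tri R (array([553.1,  53.9,  96.2]), [np.float64(3.4545930990537443), np.float64(3.4545930990537914)]) L (array([556.1, 117.1,  94.9]), [np.float64(2.308199848192694), np.float64(2.308199848192571)])
rel [176.5  -5.5  20.6] tool fwd yaw -0.016340150443945545
[432.5 104.7  98. ] [432.4  74.3  98. ] axis yaw -0.02584301768992725
want shift
```

```bash
python3 - <<'E'
from h import *
p,r,o=cur(); Rt=tongR(-.02)
go([381,89.0,44],Rt); go([475.6,86.5,44],Rt)
E
```

```text
shift cm [0.28 1.47 3.22] turn [0.002 0.004 0.002] |s| 3.6 deg 0.3
shift cm [ 0.38 -7.06  7.32] turn [0.002 0.004 0.002] |s| 10.2 deg 0.3
```

```bash
python3 -m jog '[[[3.7,0.05,0.3,0.6,0,0,0],[3.7,0.1,0.7,1.5,0,0.002,0],[3.7,0.2,1.1,2.4,0,0.003,0.001],[3.7,0.28,1.47,3.2,0.002,0.004,0.002],[3.7,0.28,1.47,3.22,0.002,0.004,0.002],[3.7,0.29,0.6,3.63,0.002,0.004,0.002],[3.7,0.3,-0.25,4.04,0.002,0.004,0.002],[3.7,0.31,-1.1,4.45,0.002,0.004,0.002],[3.7,0.33,-1.95,4.86,0.002,0.004,0.002],[3.7,0.33,-1.95,4.86,0.002,0.004,0.002]]]'
python3 - <<'E'
from h import *
st()
s,ds=robot.capture("side");p,d=robot.capture("top");np.savez("f13.npz",s=s,ds=ds,p=p,d=d)
b=cv2.resize(s[200:260,210:280],(700,600),interpolation=cv2.INTER_CUBIC);cv2.imwrite("pics/s13.png",b)
b=cv2.resize(p[140:230,200:320],(800,600),interpolation=cv2.INTER_CUBIC);cv2.imwrite("pics/s13t.png",b)
go([475.6,86.5,44],tongR(-.02))
E
```

```text
clock: 16.0
position: [421.0, 87.4, 44.8]
tcp_rot: [-2.69, -0.0, -1.591]
contact_force: [0.3, -0.7, -1.2]
gripper_width: 0.438
t 16.0 pos [421.   87.4  44.8] F [ 0.3 -0.7 -1.2] w 0.43771873932491007 q [-0.09  0.26  2.29  0.2   0.14  1.31]
shift cm [ 0.02 -5.11  2.47] turn [ 0.001 -0.     0.   ] |s| 5.7 deg 0.0
```

View pics/s13.png

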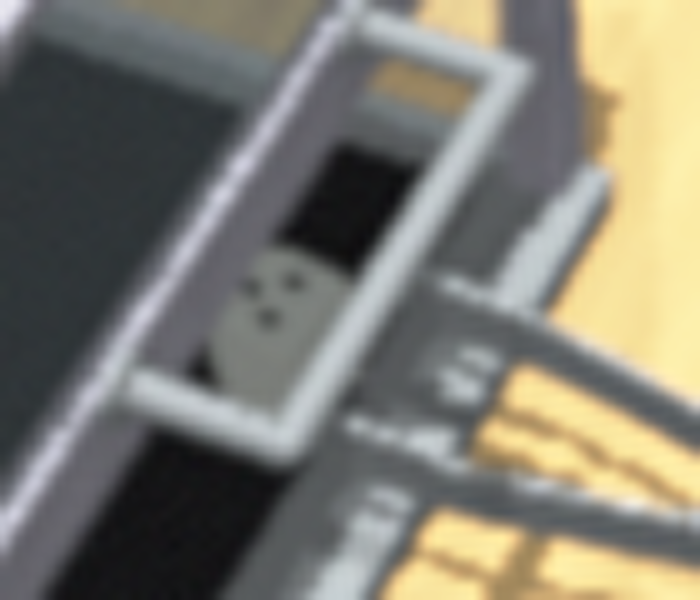

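View pics/s13t.png

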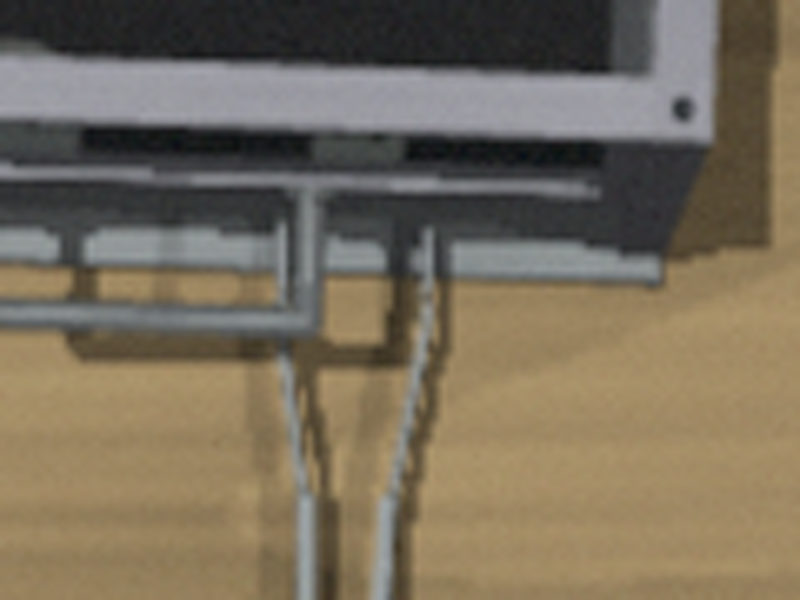

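```bash
python3 - <<'E'
from h import *
np.set_printoptions(precision=1,suppress=True)
L=onz("top",(242.45,173.3),64);Rr=onz("top",(264.5,174.5),64);m=(L+Rr)/2
print(L,Rr,m); print("heel L/R",onz("top",(246.8,161.6),75),onz("top",(260.75,161.6),60))
a=onz("top",(200+307/6.667,140+500/6.667),62);b=onz("top",(200+387/6.667,140+500/6.667),62);q=(a+b)/2;print(np.arctan2(*(m-q)[1::-1]))
E
```

```text
[588.2 112.   64. ] [584.7  50.5  64. ] [586.5  81.3  64. ]
heel L/R [619.5  99.3  75. ] [621.5  61.   60. ]
-0.03661419874395541
```

Jaw centreline at y≈81 against heel centre y≈80.3, well within the 10 mm clearance. Inserting.

```bash
python3 -m jog '[[[3.7,0,-0.4,0.2,0,0,0],[3.7,0,-1,0.5,0,0,0],[3.7,0,-1.7,0.82,0,0,0],[3.7,0,-2.4,1.15,0,0,0],[3.7,0,-3.1,1.5,0,0,0],[3.7,0,-3.8,1.83,0,0,0],[3.7,0,-4.5,2.17,0,0,0],[3.7,0,-5.1,2.47,0,0,0],[3.7,0,-5.1,2.47,0,0,0],[3.7,0,-5.1,2.47,0,0,0]]]'
python3 - <<'E'
from h import *
st()
s,ds=robot.capture("side");p,d=robot.capture("top");np.savez("f14.npz",s=s,ds=ds,p=p,d=d)
b=cv2.resize(s[200:260,210:280],(700,600),interpolation=cv2.INTER_CUBIC);cv2.imwrite("pics/s14.png",b)
b=cv2.resize(p[140:230,200:320],(800,600),interpolation=cv2.INTER_CUBIC);cv2.imwrite("pics/s14t.png",b)
go([475.6,86.5,44],tongR(-.02))
E
```

```text
clock: 16.93
position: [475.5, 86.7, 43.7]
tcp_rot: [-2.693, -0.0, -1.591]
contact_force: [0.2, 0.5, -1.5]
gripper_width: 0.433
t 16.9333 pos [475.5  86.7  43.7] F [ 0.2  0.5 -1.5] w 0.43290431269642304 q [-0.08  0.34  2.15  0.12  0.2   1.4 ]
shift cm [ 0.03 -0.06  0.  ] turn [ 0.001 -0.     0.   ] |s| 0.1 deg 0.1
```

View pics/s14.png

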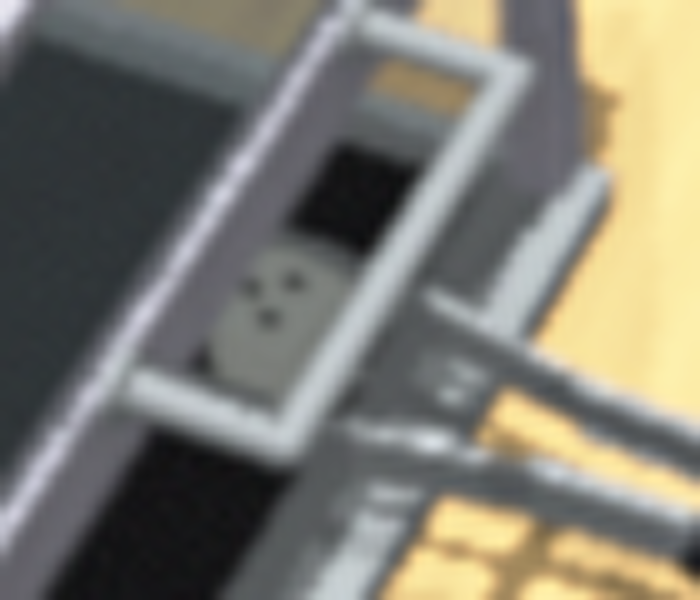

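View pics/s14t.png

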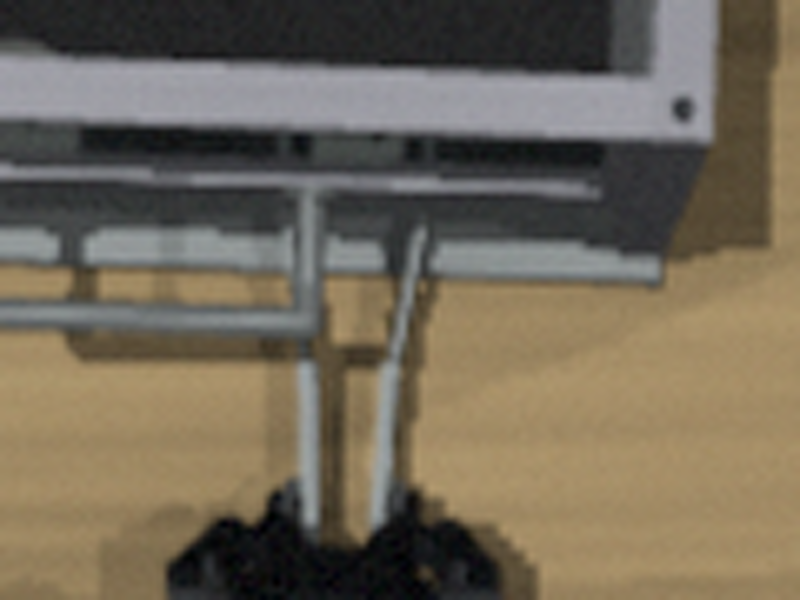

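The jaws show either side of the heel (columns 290 and 420 against heel 312-405), with no contact force. Squeezing.

```bash
python3 -m jog '[[[3.5,0,0,0,0,0,0],[3.3,0,0,0,0,0,0],[3.1,0,0,0,0,0,0],[2.9,0,0,0,0,0,0],[2.7,0,0,0,0,0,0],[2.4,0,0,0,0,0,0],[2,0,0,0,0,0,0],[1.8,0,0,0,0,0,0],[1.8,0,0,0,0,0,0],[1.8,0,0,0,0,0,0]]]'
python3 - <<'E'
from h import *
st()
s,ds=robot.capture("side");p,d=robot.capture("top")
a=cv2.resize(s[200:260,210:280],(467,400),interpolation=cv2.INTER_CUBIC)
b=cv2.resize(p[140:240,220:300],(320,400),interpolation=cv2.INTER_CUBIC);cv2.imwrite("pics/s15.png",np.hstack([a,b]))
E
```

```text
clock: 17.87
position: [475.1, 86.8, 43.8]
tcp_rot: [-2.693, -0.0, -1.591]
contact_force: [-1.1, -0.2, 0.2]
gripper_width: 0.306
t 17.8667 pos [475.1  86.8  43.8] F [-1.1 -0.2  0.2] w 0.3061713523633032 q [-0.08  0.34  2.15  0.12  0.2   1.4 ]
```

View pics/s15.png

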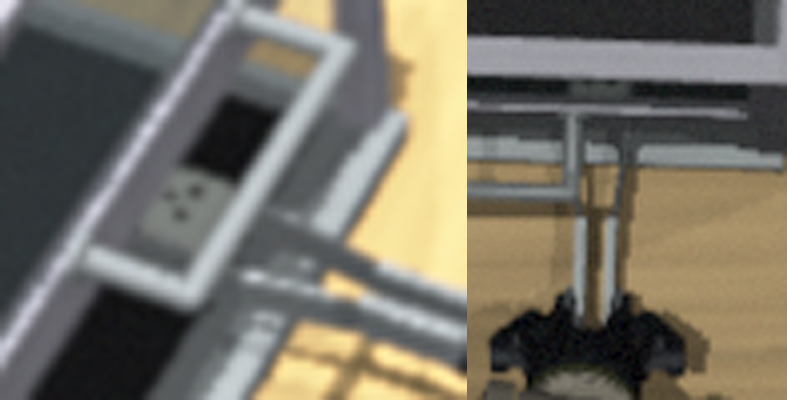

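The fingers stopped at 26 mm, so the jaws are on the heel. A small lift, then a check.

```bash
python3 -m jog '[[[1.8,0,-0.05,-0.1,0,0,0],[1.8,0,-0.13,-0.27,0,0,0],[1.8,0,-0.26,-0.54,0,0,0],[1.8,0,-0.43,-0.9,0,0,0],[1.8,0,-0.65,-1.35,0,0,0],[1.8,0,-0.87,-1.8,0,0,0],[1.8,0,-1.09,-2.25,0,0,0],[1.8,0,-1.3,-2.7,0,0,0],[1.8,0,-1.3,-2.7,0,0,0],[1.8,0,-1.3,-2.7,0,0,0]]]'
python3 - <<'E'
from h import *
st()
s,ds=robot.capture("side");p,d=robot.capture("top")
a=cv2.resize(s[200:260,210:280],(467,400),interpolation=cv2.INTER_CUBIC)
b=cv2.resize(p[140:240,220:300],(320,400),interpolation=cv2.INTER_CUBIC);cv2.imwrite("pics/s16.png",np.hstack([a,b]))
E
```

```text
clock: 18.8
position: [475.2, 86.8, 74.1]
tcp_rot: [-2.693, -0.0, -1.591]
contact_force: [-0.4, 0.0, -2.6]
gripper_width: 0.305
t 18.8 pos [475.2  86.8  74.1] F [-0.4  0.  -2.6] w 0.30465189145870447 q [-0.08  0.27  2.13  0.08  0.29  1.44]
```

View pics/s16.png

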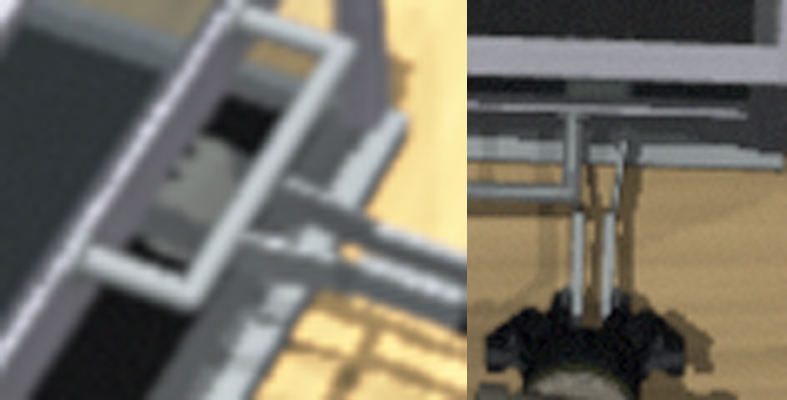

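The heel came up with the jaws; it sits higher in the side view, with its black top piece clear of the tray. Withdrawing.

```bash
python3 -m jog '[[[1.8,0,0.4,-0.2,0,0,0],[1.8,0,1.2,-0.58,0,0,0],[1.8,0,2.4,-1.16,0,0,0],[1.8,0,3.7,-1.8,0,0,0],[1.8,0,5,-2.4,0,0,0],[1.8,0,6.3,-3.04,0,0,0],[1.8,0,7.6,-3.67,0,0,0],[1.8,0,8.6,-4.15,0,0,0],[1.8,0,9,-4.35,0,0,0],[1.8,0,9,-4.35,0,0,0]]]'
python3 - <<'E'
from h import *
st()
s,ds=robot.capture("side");p,d=robot.capture("top")
a=cv2.resize(s[180:300,210:330],(400,400),interpolation=cv2.INTER_CUBIC)
b=cv2.resize(p[140:240,210:310],(400,400),interpolation=cv2.INTER_CUBIC);cv2.imwrite("pics/s17.png",np.hstack([a,b]))
E
```

```text
clock: 19.73
position: [373.9, 88.9, 73.7]
tcp_rot: [-2.694, 0.0, -1.591]
contact_force: [-0.1, 0.6, -1.7]
gripper_width: 0.31
t 19.7333 pos [373.9  88.9  73.7] F [-0.1  0.6 -1.7] w 0.3101531416442157 q [-0.1   0.08  2.39  0.15  0.23  1.36]
```

View pics/s17.png

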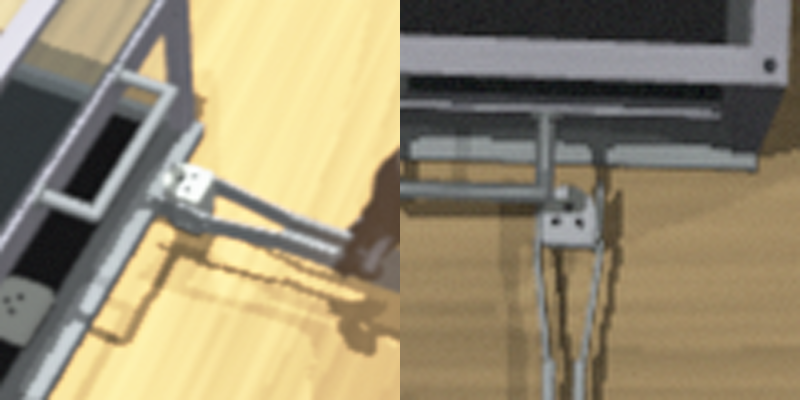

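The heel is out through the opening and upright in the jaws, near (190,185) in the left crop and (570,220) in the right. Now raising and backing off to the final pose.

```bash
python3 -m jog '[[[1.8,0,0.07,-0.2,0,0,0],[1.8,0,0.23,-0.67,0,0,0],[1.8,0,0.5,-1.45,0,0,0],[1.8,0,0.85,-2.4,0,0,0],[1.8,0,1.2,-3.4,0,0,0],[1.8,0,1.55,-4.4,0,0,0],[1.8,0,1.9,-5.4,0,0,0],[1.8,0,2.2,-6.3,0,0,0],[1.8,0,2.33,-6.67,0,0,0],[1.8,0,2.33,-6.67,0,0,0]]]'
python3 - <<'E'
from h import *
np.set_printoptions(precision=1,suppress=True)
st()
s,ds=robot.capture("side");p,d=robot.capture("top");cv2.imwrite("pics/s18f.png",s)
a=cv2.resize(s[180:300,210:330],(400,400),interpolation=cv2.INTER_CUBIC)
b=cv2.resize(p[140:240,210:310],(400,400),interpolation=cv2.INTER_CUBIC);cv2.imwrite("pics/s18.png",np.hstack([a,b]))
for n,dd in(("side",ds),("top",d)):
  K,T=cam(n)
  for r in robot.cut_out(n,"tall_heel")[:1]:
    v,u=np.nonzero(cv2.erode(r["mask"].astype(np.uint8),np.ones((3,3)))&(dd>0)); 
    P=(T[:3,:3]@(np.linalg.inv(K)@np.vstack([u,v,np.ones(len(u))])*dd[v,u])+T[:3,3:]).T
    print(n,r["confidence"],r["pixel"],len(u)); print(np.percentile(P,[2,10,50,90,98],axis=0))
    if n=="top":
      Q=P[np.abs(P[:,2]-np.percentile(P[:,2],70))<8]; c=Q.mean(0); print("top normal",np.linalg.svd(Q-c)[2][2])
  for k in("low_heel","primer_tin","tack_jar","sash_handle"):
    print(n,k,[(round(q["confidence"],2),np.array(q["pixel"])) for q in robot.spot_point(n,k)[:1]])
E
```

```text
clock: 20.67
position: [325.5, 89.7, 124.7]
tcp_rot: [-2.691, -0.0, -1.591]
contact_force: [-0.0, -0.6, -1.2]
gripper_width: 0.31
t 20.6667 pos [325.5  89.7 124.7] F [-0.  -0.6 -1.2] w 0.30986435897114195 q [-0.1 -0.2  2.4  0.1  0.5  1.4]
side 0.71 [280.6, 229.3] 119
[[459.8  74.4 130.7]
 [460.8  75.7 144.2]
 [473.   87.7 155.5]
 [488.4  99.9 158.4]
 [493.5 104.2 160.1]]
side low_heel [(0.58, array([211.9, 274.5]))]
side primer_tin [(0.6, array([225.7, 354.3]))]
side tack_jar [(0.51, array([330.9, 153.3]))]
side sash_handle [(0.88, array([249.1, 225.4]))]
top 0.46 [253.1, 211.2] 152
[[461.3  70.9 142.5]
 [465.8  73.6 151.6]
 [479.   84.1 155.8]
 [492.   97.1 159.6]
 [495.   99.9 161.6]]
top normal [0. 0. 1.]
top low_heel []
top primer_tin [(0.75, array([132.3, 202.1]))]
top tack_jar [(0.79, array([442.7, 210.9]))]
top sash_handle [(0.8, array([220. , 189.3]))]
```

View pics/s18.png

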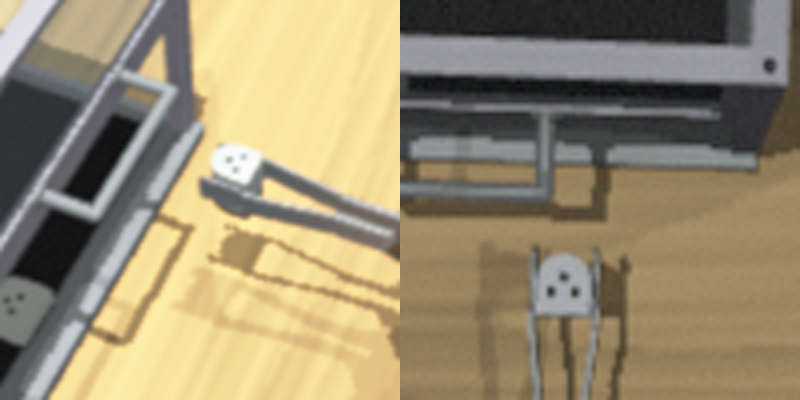

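View pics/s18f.png

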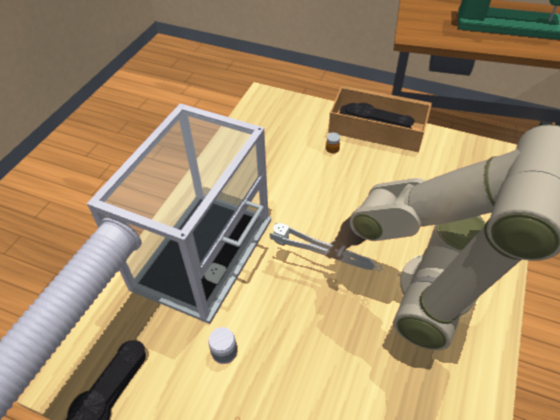

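Heel top is at z≈156, so its underside is ≈101 mm, level, at x 460-498. The tray front is at about 574. The sash handle is still at its raised pixel (249,225). I'll check that the arm is at rest, then hand in.

```bash
python3 -m jog '[[[1.8,0,0,0,0,0,0],[1.8,0,0,0,0,0,0],[1.8,0,0,0,0,0,0],[1.8,0,0,0,0,0,0],[1.8,0,0,0,0,0,0],[1.8,0,0,0,0,0,0],[1.8,0,0,0,0,0,0],[1.8,0,0,0,0,0,0],[1.8,0,0,0,0,0,0],[1.8,0,0,0,0,0,0]]]'
python3 - <<'E'
from h import *
st(); print(abs(robot.get_obs()["qvel"]).max())
p,d=robot.capture("top");print(np.median(d[205:215,249:257]), robot.cut_out("top","tall_heel")[0]["pixel"])
robot.sign_off()
E
```

```text
clock: 22.1
position: [325.5, 89.7, 123.9]
tcp_rot: [-2.693, -0.0, -1.591]
contact_force: [0.1, -0.3, -1.8]
gripper_width: 0.31
t 22.1 pos [325.5  89.7 123.9] F [ 0.1 -0.3 -1.8] w 0.3097096924261345 q [-0.12 -0.19  2.44  0.1   0.45  1.4 ]
0.0020476716901184416
1428.0486 [253.0, 210.2]
the job is handed in; nothing more can be done
```

The job is done and handed in at about 22 s. I raised the sash by its handle to the stop, picked up the tongs, took hold of the tall heel with their jaws and brought it out through the front opening.

**Last checks:**
- **Heel:** it is upright in the jaws, with its top at z ≈ 156 mm and its underside at about 101 mm. It spans roughly x 460–498, in front of the tray edge at about x 574.
- **Grip:** the finger opening held steady at 26 mm, and the arm was at rest when I handed in.
- **Sash:** the handle still showed at its raised position of about 235 mm. I felt about 30 N when it met the stop.
- **Other things:** the tin and jar were where they started to within detector noise. The low heel was seen only by the side camera in the last check, also about in its place; the top camera missed it.

**Disagreements:**
- The finger tips touched the bench lightly (about 11 N) while closing on the tongs.
- The two cameras differed by 2–5 mm on the jaw tips, which stayed within the clearance around the heel.

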